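# Put the joiner's tools back on their outline boards

### The arm

A 7-joint arm with a two-finger parallel gripper is mounted at the origin on the work surface. World frame = base frame: x ahead of the robot, y to its left, z up, the work surface at z = 0. Lengths are in mm, angles in rad, forces in N, time in s.
With the tool pointing down it reaches from about 400 to 875 mm from the base axis. Payload 4.4 kg.
Tool frame: the origin (TCP) lies midway between the tips of the shut fingers; the grasp point (between the pads) lies 19 mm behind it; z points along the fingers, y is the line along which they close (so a half turn about z gives the same grasp; the last joint's range is limited). The gripper opens to 85 mm and grips with 20 to 120 N. Pads are 22 mm wide; open, the fingers measure 114 mm over their backs; the gripper's body (76 mm by 85 mm) begins 54 mm behind the grasp point. The pads swing forward as they close: fully open they stand 13 mm farther back than shut.
Start: joints at [-1.316, 0.628, 0.038, 1.517, -0.027, 0.996, -0.02], TCP at [204.938, 616.862, 231.313] pointing down, gripper open.
Joint ranges: [-3.06, 3.06], [-0.37, 2.12], [-1.25, 1.32], [0.18, 2.47], [-1.1, 4.24], [0.23, 1.98], [-2.94, 2.94]. Speed limits (rad/s): [2.57, 2.57, 3.14, 3.14, 3.14, 3.14, 3.14].

### API

Orientations are given as [roll, pitch, yaw] about the fixed x, y, z axes, in that order (R = Rz(yaw) Ry(pitch) Rx(roll)).
In Python, from cell import readout, optics, order gives the robot as it stands.
- The arm moves only by the shell command python3 -m jog 'ROWS'. ROWS is a JSON object of lists of equal length, an entry for each row: "claw": the opening, from 0 (shut) to 1 (fully open); "xyz": the shift along the tool's x, y, z each as a share of 0.1 m, from -1 to 1, a list of three; "twist": the turn, a rotation vector about the tool's x, y, z each as a share of 180 degrees, from -1 to 1, a list of three. A call has 1 to 12 rows; each row shifts and turns the commanded pose from where the row before left it, along the tool's axes as they then stand; what a row does not reach is not made up. A row lasts 1/8 s, in which the tool goes at most 62.5 mm and 10.7 degrees, less where a joint would pass 70% of its speed; a pose out of reach is approached as far as the arm can. A call with a number of a shift or a turn outside -1 to 1 is refused whole. A call with a gripper value outside its range is refused whole. The fingers move at their own pace and stop on an object; the grip force is fixed at half the most. Time passes only in rows, so rows that do not move let the fingers close. It gives the time, the measured TCP pose, the force, the opening and the grip force at its end, in the units of the state.
- readout.read_state(): the state, without advancing time (a new reading comes with each control period).
- optics.get_image(name): name is "side" or "top"; returns a dict with "color" (400x640x3 uint8, red, green, blue), "fovy" (degrees; the focal length in pixels is half the picture's height over the tangent of half this angle, whatever the lens; pixels are square), "cx", "cy" (the principal point, pixels), "k1" (the pictures are not rectified: a ray, as slopes to the right and down, at radius r is drawn at 1 + k1 r^2 times it, then the intrinsics apply), "view" (4x4, takes a point from world to camera coordinates). Camera axes: x right, y up, looking along -z (the intrinsics and any distortion apply to the point x, -y, -z); pixel columns grow to the right and rows downward; lengths in mm; the calibration is good to about 2 mm. A picture is of the moment at which its call begins. There is no depth.
- order.finish_job(): hands the job in; it is judged then, once.
Trained networks look in the newest picture that a camera, given by its name, has taken for a name from the list of things; names that differ only in an ending like _2 or _b are one class to them, and where a whole thing is asked for, a point or a joint stands for the part that bears it (a point fixed in the world has none). Each returns a list of dicts, best first, with "score" (0 to 1); they miss things now and then, are a little off and sometimes report something else, mostly with a low value. They report only what shows in the picture. A call takes as long as a camera call. They do not tell look-alikes from the thing itself.
- optics.boxes_of(camera, label): "rect" ([left, top, width, height] in pixels, round what is visible of it).
The state is a dict: "clock": time; "qpos": joint angles; "qd": joint speeds; "tau": joint torques, N m; "eef_pos": TCP position; "tool_rot": TCP orientation; "force": force on the tool from outside, world axes, zero at the start; "torque": the same for the moment, N m; "width": finger opening in mm; "gripper_force": force on a finger pad.
Only numpy, scipy, OpenCV 4.12 (cv2) and the standard library are available. Lean on these libraries where they do the work, as an engineer would, in place of code of your own. Each camera call takes 0.05 s, during which the arm holds its last target. There are 200 camera calls.

### The job

Tidy the bench: lay the chisel, the try square, the block plane and the cork sanding block each on the thin board that bears its own outline, flat, the right way up and the right way round, so that it covers its outline. Leave the tape measure and the wax tin where they are.

Things in the scene. Friction and masses are not known exactly. Their poses are not given: they have to be found in the camera images.
- chisel: bench chisel lying flat: pale wooden handle 85 mm long, 25 wide (grip width), 26 high; brass collar; steel blade 50 mm long, 22 wide, 10 mm off the surface. Overall 145 mm. Origin: on the underside near the middle of the handle (a good grasp point); x points to the cutting edge (at x = +100 mm; butt of the handle at -45); z up. 0.14 kg.
- square: small try square lying flat (L): dark wooden stock along x (x -39 to +71 mm), 24 mm wide (y -47 to -23), 20 high; steel blade 3 mm thick, 28 wide (x 41 to 69), standing out of the stock towards +y, to y = +47, 8.5 mm off the surface. Origin: level of the underside, in the open beside the stock; z up. Grasp across the stock, e.g. at x = +4, y = -35 mm. 0.18 kg.
- plane: small metal block plane on its sole: dark body 105 mm long (x -55 to +50), 44 wide (grip width), sides 28 high; narrower nose 30 mm wide, to x = +83, with a round brass knob; sloping iron and cap on top, highest point 52 mm. Origin: on the underside near the middle of the wide body (a good grasp point, across the long sides); x points to the nose; z up. 0.5 kg.
- block: plain cork sanding block, 100 (x) x 56 (y, grip width) x 30 mm (z). Origin: centre of the underside; x along its length, either way round is the same. About 0.08 kg.
- chisel_board: plywood board, 156 x 122 x 4 mm, fixed flat on the bench, the dark outline of the chisel centred on it. Origin: centre of the underside; z up. x points the way the outline's blade points. The chisel covers its outline when its origin is at x = -27, y = 0 mm here and its x axis along this x axis.
- square_board: plywood board, 156 x 122 x 4 mm, fixed flat on the bench, the dark outline of the try square (an L) centred on it. Origin: centre of the underside; z up. x runs along the stock's outline towards the end with the blade, y the way the blade stands out. The square covers its outline when its origin is at x = -16, y = 0 mm here and its x axis along this x axis.
- plane_board: plywood board, 156 x 122 x 4 mm, fixed flat on the bench, the dark outline of the block plane (a rectangle with a narrower nose) centred on it. Origin: centre of the underside; z up. x points the way the outline's nose points. The plane covers its outline when its origin is at x = -14, y = 0 mm here and its x axis along this x axis.
- block_board: plywood board, 156 x 122 x 4 mm, fixed flat on the bench, the dark outline of the sanding block (a plain rectangle 100 x 56 mm) centred on it. Origin: centre of the underside; z up. x along the outline's length. The block covers its outline when its origin is over this origin and it lies along x, either way round.
- tape: bystander: yellow tape measure, 66 x 60 x 34 mm, lying off to one side of the tools. Origin: centre of the underside. Not to be disturbed.
- tin: bystander: round metal wax tin, 72 mm across, 32 mm high, off to the other side of the tools. Origin: centre of the underside. Not to be disturbed.
Not all that is in view belongs to the job. There is more than one size of the chisel; the one meant has the size given above.

How it is judged:
By the outcome, as a careful person would: the job done as asked, in the order asked, and still so for the second after the job is handed in, with the robot touching nothing.
It also fails if it takes over 120 s, if anything falls off the work surface, if the arm or the gripper's body presses on something with over 40 N, if the wrist force passes 120 N, or if a joint passes its speed limit or range.

## Working session

There is one attempt and no reset: what is moved stays moved. The work goes in short steps, Python scripts to look and compute and a shell command to move; the robot and the scene stay as the last step left them, time stands still between calls to the robot, and variables do not carry over. Pictures are saved under pics/ and viewed, at most 14 in all, crops included, and the job is handed in when it is done.

```bash
ls; mkdir -p pics
cat > h.py <<'E'
import numpy as np, cv2
from cell import readout, optics, order
def snap(n,f=None):
    d=optics.get_image(n)
    if f: cv2.imwrite(f,d["color"][:,:,::-1])
    return d
def ray(d,px):
    H=d["color"].shape[0]; f=H/2/np.tan(np.radians(d["fovy"])/2)
    K=np.array([[f,0,d["cx"]],[0,f,d["cy"]],[0,0,1]])
    u=cv2.undistortPoints(np.array([[px]],float),K,np.array([d["k1"],0,0,0.]))[0,0]
    V=np.array(d["view"]);R=V[:3,:3]
    return -R.T@V[:3,3], R.T@np.array([u[0],-u[1],-1])
def at(d,px,z):
    o,v=ray(d,px); return (o+v*(z-o[2])/v[2])[:2]
def proj(d,p):
    H=d["color"].shape[0]; f=H/2/np.tan(np.radians(d["fovy"])/2)
    V=np.array(d["view"]); c=V[:3,:3]@np.array(p,float)+V[:3,3]
    a,b=c[0]/-c[2],-c[1]/-c[2]; k=1+d["k1"]*(a*a+b*b)
    return np.array([d["cx"]+f*a*k,d["cy"]+f*b*k])
E
python3 - <<'E'
from h import *
s=readout.read_state();print({k:np.round(s[k],3).tolist() for k in ("clock","eef_pos","tool_rot","width","force")})
for n in("top","side"):
    d=snap(n,f"pics/{n}0.png"); print(n,d["fovy"],d["cx"],d["cy"],d["k1"],np.round(d["view"],2).tolist())
    for l in "chisel square plane block chisel_board square_board plane_board block_board tape tin".split():
        print(l,[(np.round(b["rect"]).astype(int).tolist(),round(b["score"],2)) for b in optics.boxes_of(n,l)][:4])
E
```

```text
pics
{'clock': 0.0, 'eef_pos': [204.744, 616.272, 230.393], 'tool_rot': [-3.14, 0.0, 2.821], 'width': 85.367, 'force': [0.078, 0.231, 0.233]}
top 46.52275073732537 313.4456182029755 196.36968321098374 0.0365547015367554 [[0.02, -1.0, 0.01, -20.82], [0.98, 0.02, 0.21, -594.3], [-0.21, 0.0, 0.98, -1265.52], [0.0, 0.0, 0.0, 1.0]]
chisel [([248, 154, 35, 35], 0.91), ([113, 157, 72, 19], 0.76)]
square [([329, 157, 35, 38], 0.84)]
plane [([196, 178, 16, 46], 0.82)]
block [([258, 237, 22, 35], 0.94), ([249, 150, 36, 39], 0.19)]
chisel_board [([390, 179, 51, 61], 0.68), ([247, 152, 37, 38], 0.39)]
square_board [([389, 259, 46, 55], 0.78)]
plane_board [([184, 260, 48, 49], 0.8)]
block_board [([322, 222, 44, 59], 0.58)]
tape [([129, 222, 31, 31], 0.71), ([250, 155, 34, 34], 0.62)]
tin [([467, 225, 27, 30], 0.85)]
side 42.72139824989853 331.37176969768666 203.60273935658938 -0.07283170421585411 [[0.83, -0.55, 0.02, -484.01], [0.32, 0.51, 0.79, -225.42], [-0.45, -0.66, 0.61, -1382.52], [0.0, 0.0, 0.0, 1.0]]
chisel [([266, 126, 38, 27], 0.69), ([329, 168, 12, 29], 0.44)]
square [([362, 210, 32, 27], 0.82)]
plane [([281, 229, 65, 40], 0.69), ([266, 151, 38, 24], 0.59)]
block [([258, 198, 34, 24], 0.74)]
chisel_board [([362, 248, 62, 53], 0.79), ([329, 169, 8, 28], 0.17)]
square_board [([285, 278, 72, 52], 0.92)]
plane_board [([199, 176, 56, 29], 0.64)]
block_board [([282, 229, 63, 40], 0.93)]
tape [([396, 310, 26, 34], 0.58), ([230, 147, 16, 18], 0.47)]
tin [([398, 310, 26, 35], 0.85), ([197, 175, 58, 33], 0.43)]
```

View pics/top0.png

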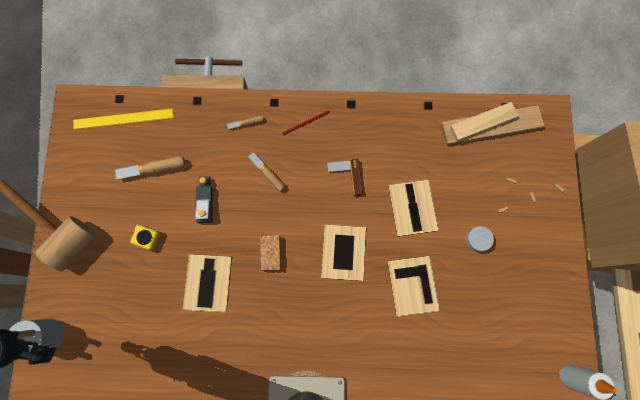

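View pics/side0.png

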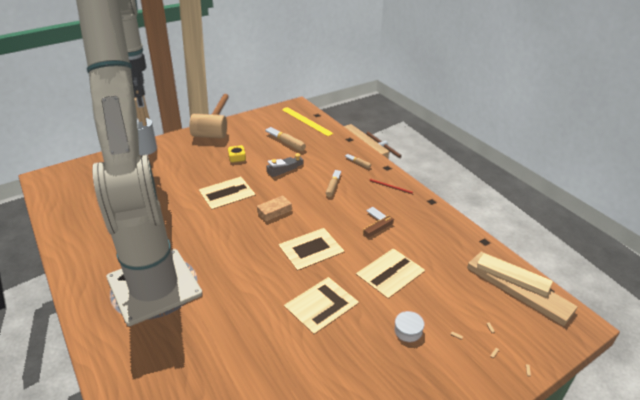

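The top picture shows the mid chisel at (267,172), square (348,176), plane (204,200), block (270,253). The boards are plane (207,283), block (344,252), chisel (413,207) and square (413,286). The chisels at (150,168) and (246,123) look like decoys. I'll zoom in to measure.

Run:
```python
from h import *
t=cv2.imread("pics/top0.png");s=cv2.imread("pics/side0.png")
cv2.imwrite("pics/topz.png",cv2.resize(t[145:325,180:450],(800,533),interpolation=cv2.INTER_CUBIC))
cv2.imwrite("pics/sidez.png",cv2.resize(s[145:335,190:430],(758,600),interpolation=cv2.INTER_CUBIC))
```

```text
(no output)
```

View pics/topz.png

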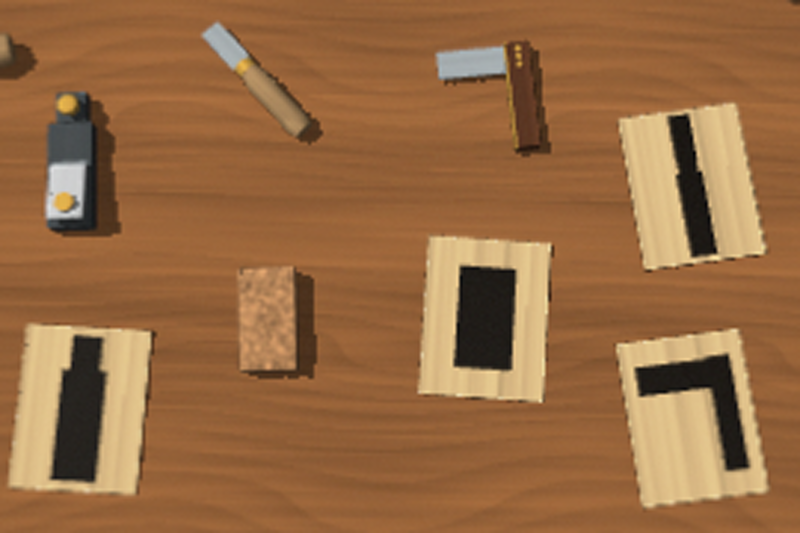

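View pics/sidez.png

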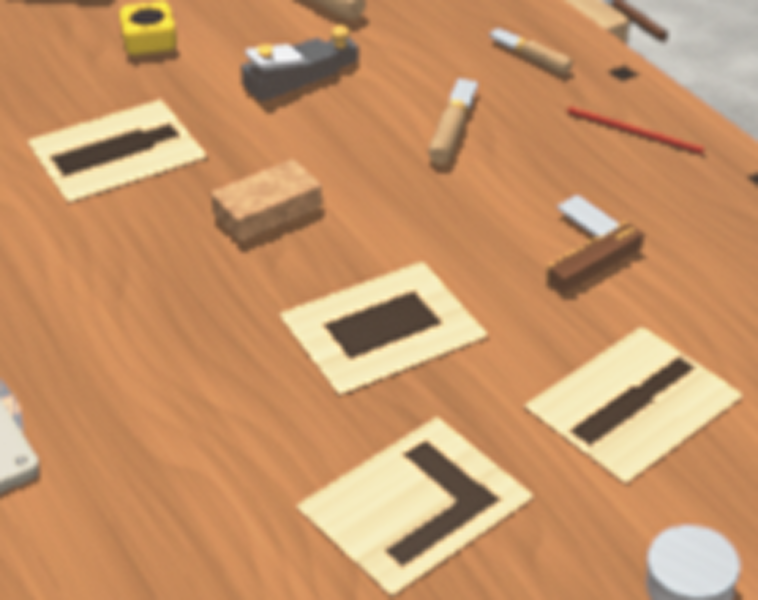

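Everything is clear: the chisel tip is at zoom (211,29), the plane nose points up, the square's blade points up-left, and the narrow blade end of the chisel board is at the top. Next I fit poses to corners picked in both views, with height left free.

```bash
cat > fit.py <<'E'
from h import *
from scipy.optimize import least_squares
T=lambda p:((p[0]+.5)/2.963+179.5,(p[1]+.5)/2.961+144.5)
S=lambda p:((p[0]+.5)/3.158+189.5,(p[1]+.5)/3.158+144.5)
D={"top":snap("top"),"side":snap("side")}
def fit(name,pts,g):   # pts: (cam,zoompx,body xyz)
    q=[(D[c],np.array((T if c=="top" else S)(p)),np.array(b)) for c,p,b in pts]
    def place(v,b): c,s=np.cos(v[2]),np.sin(v[2]); return [v[0]+c*b[0]-s*b[1],v[1]+s*b[0]+c*b[1],v[3]+b[2]]
    r=least_squares(lambda v:np.concatenate([proj(d,place(v,b))-p for d,p,b in q]),list(g)+[0],loss="soft_l1",x_scale=[10,10,.1,10])
    e=np.array([proj(d,place(r.x,b))-p for d,p,b in q])
    print(name,np.round(r.x,3),"rms",round(float(np.sqrt((e**2).mean())),2),np.round(np.hypot(*e.T),1).tolist())
    return r.x
B=[(78,61,4),(78,-61,4),(-78,-61,4),(-78,61,4)]
def board(n,t,s,g): return fit(n,[("top",p,b) for p,b in zip(t,B)]+[("side",p,b) for p,b in zip(s,B)],g)
if __name__=="__main__":
    board("planeB",[(27,323),(154,331),(136,495),(8,487)],[(163,99),(207,157),(71,202),(28,142)],(350,300,0))
    board("blockB",[(428,236),(552,243),(543,403),(418,395)],[(425,262),(488,335),(343,395),(280,316)],(450,-60,0))
    board("chiselB",[(618,119),(737,102),(766,252),(647,271)],[(643,327),(742,397),(627,484),(525,406)],(550,-250,0))
    board("squareB",[(616,344),(739,328),(768,492),(643,508)],[(437,417),(533,495),(394,596),(298,507)],(350,-250,0))
    fit("block",[("top",p,b) for p,b in zip([(238,269),(296,266),(297,371),(240,370)],[(50,28,30),(50,-28,30),(-50,-28,30),(-50,28,30)])]+
      [("side",(292,159),(50,28,30)),("side",(322,190),(50,-28,30)),("side",(238,222),(-50,-28,30)),("side",(212,197),(-50,28,30)),("side",(323,211),(50,-28,0))],(450,130,0))
    fit("chisel",[("top",(201,36),(100,11,12)),("top",(221,22),(100,-11,12)),("top",(303,133),(-45,0,13)),("side",(454,81),(100,11,12)),("side",(479,84),(100,-11,12)),("side",(441,155),(-45,0,13))],(650,130,.6))
    fit("plane",[("top",(49,122),(50,22,28)),("top",(96,124),(50,-22,28)),("top",(47,230),(-55,22,0)),("top",(96,231),(-55,-22,0)),("side",(243,65),(-55,22,28)),("side",(263,103),(-55,-22,0)),("side",(357,60),(83,-15,0))],(600,300,0))
    fit("square",[("top",(505,42),(71,-23,20)),("top",(527,41),(71,-47,20)),("top",(516,152),(-39,-23,0)),("top",(540,150),(-39,-47,0)),("top",(436,53),(69,47,11.5)),("top",(439,80),(41,47,11.5)),
      ("side",(625,225),(71,-23,20)),("side",(643,236),(71,-47,20)),("side",(549,268),(-39,-23,20)),("side",(567,293),(-39,-47,0)),("side",(577,196),(69,47,11.5)),("side",(559,208),(41,47,11.5))],(650,-100,0))
E
python3 fit.py
```

```text
planeB [ 3.49111e+02  2.90078e+02 -4.00000e-02 -1.91000e-01] rms 0.31 [0.3, 0.5, 0.1, 0.3, 0.5, 0.6, 0.3, 0.6]
blockB [ 4.43341e+02 -9.97860e+01 -4.50000e-02 -5.14000e-01] rms 0.3 [0.1, 0.5, 0.4, 0.3, 0.5, 0.5, 0.5, 0.4]
chiselB [ 5.79772e+02 -3.05585e+02  1.62000e-01 -1.48000e-01] rms 0.34 [0.2, 0.4, 0.7, 0.5, 0.1, 0.8, 0.3, 0.3]
squareB [ 3.51911e+02 -2.99040e+02  1.52000e-01 -1.73000e-01] rms 0.27 [0.4, 0.3, 0.4, 0.2, 0.2, 0.7, 0.3, 0.2]
block [ 4.35366e+02  1.12227e+02  5.50000e-02 -3.10100e+00] rms 0.52 [0.2, 0.5, 0.1, 1.2, 1.0, 0.9, 0.6, 0.7, 0.6]
chisel [656.964 114.301   0.755   3.325] rms 0.63 [0.3, 1.0, 0.5, 1.7, 0.2, 0.7]
plane [5.76769e+02 3.12011e+02 2.20000e-02 1.50500e+00] rms 0.73 [0.1, 1.0, 1.3, 0.3, 0.7, 0.4, 2.0]
square [ 6.47276e+02 -1.02406e+02  1.25000e-01 -3.70000e-01] rms 0.47 [0.4, 0.3, 0.2, 0.2, 0.4, 0.2, 1.4, 1.1, 0.0, 1.2, 0.4, 0.3]
```

```bash
cat > plan.py <<'E'
import sys
from h import *
from scipy.spatial.transform import Rotation as Ro
x,y,z,yaw=map(float,sys.argv[1:5])
s=readout.read_state(); R0=Ro.from_euler("xyz",s["tool_rot"]); R1=Ro.from_euler("xyz",[np.pi,0,yaw])
tw=(R0.inv()*R1).as_rotvec()/np.pi; d=R1.inv().apply(np.array([x,y,z])-s["eef_pos"])/100
nt=int(np.ceil(np.abs(tw).max()*180/10.2)); nd=int(np.ceil(np.linalg.norm(d)/.55))
print("t",round(s["clock"],2),"pos",np.round(s["eef_pos"],1),"rot",np.round(s["tool_rot"],3),"w",round(s["width"],1),"F",np.round(s["force"],1),"gf",round(s["gripper_force"],1))
print("twist",np.round(tw,4),"rows",nt,"each",np.round(tw/max(nt,1),4)); print("shift",np.round(d,3),"rows",nd,"each",np.round(d/max(nd,1),3)," q7",np.round(s["qpos"][6],2))
E
python3 plan.py 657 114 150 0.745
```

```text
t 1.2 pos [205.  616.8 231.3] rot [-3.142 -0.     2.821] w 85.2 F [ 0.3 -0.1  1. ] gf 0.0
twist [-0.      0.      0.6607] rows 12 each [-0.      0.      0.0551]
shift [-0.086  6.761  0.813] rows 13 each [-0.007  0.52   0.063]  q7 -0.02
```

```bash
python3 -m jog '{"claw":[1,1,1,1,1,1,1,1,1,1,1,1],"xyz":[[0,0,0],[0,0,0],[0,0,0],[0,0,0],[0,0,0],[0,0,0],[0,0,0],[0,0,0],[0,0,0],[0,0,0],[0,0,0],[0,0,0]],"twist":[[0,0,0.055],[0,0,0.055],[0,0,0.055],[0,0,0.055],[0,0,0.055],[0,0,0.055],[0,0,0.055],[0,0,0.055],[0,0,0.055],[0,0,0.055],[0,0,0.055],[0,0,0.055]]}'; python3 plan.py 657 114 150 0.745
```

```text
clock: 2.7
eef_pos: [204.7, 616.9, 231.3]
tool_rot: [-3.141, 0.0, 0.742]
force: [1.0, -0.5, 0.0]
width: 85.4
gripper_force: 0.0
t 2.7 pos [204.7 616.9 231.3] rot [-3.141  0.     0.742] w 85.4 F [ 1.  -0.5  0. ] gf 0.0
twist [-0.0001  0.     -0.001 ] rows 1 each [-0.0001  0.     -0.001 ]
shift [-0.085  6.763  0.813] rows 13 each [-0.007  0.52   0.063]  q7 -1.74
```

```bash
python3 -m jog '{"claw":[1,1,1,1,1,1,1,1,0.6,0.6,0.6,0.6],"xyz":[[-0.007,0.563,0.068],[-0.007,0.563,0.068],[-0.007,0.563,0.068],[-0.007,0.563,0.068],[-0.007,0.563,0.068],[-0.007,0.563,0.068],[-0.007,0.563,0.068],[-0.007,0.563,0.068],[-0.007,0.563,0.068],[-0.007,0.563,0.068],[-0.007,0.563,0.068],[-0.007,0.563,0.068]],"twist":[[0,0,0],[0,0,0],[0,0,0],[0,0,0],[0,0,0],[0,0,0],[0,0,0],[0,0,0],[0,0,0],[0,0,0],[0,0,0],[0,0,0]]}'; python3 plan.py 657 114 3 0.745
python3 - <<'E'
from h import *
d=snap("top"); c=d["color"][135:215,225:305,::-1]
e=snap("side"); f=e["color"][130:210,290:370,::-1]
cv2.imwrite("pics/ch1.png",cv2.resize(np.hstack([c,f]),(800,400),interpolation=cv2.INTER_CUBIC))
E
```

```text
clock: 4.2
eef_pos: [659.2, 114.5, 149.5]
tool_rot: [-3.141, -0.001, 0.748]
force: [0.5, 0.2, -0.3]
width: 51.5
gripper_force: 0.0
t 4.2 pos [659.2 114.5 149.5] rot [-3.141e+00 -1.000e-03  7.480e-01] w 51.5 F [ 0.5  0.2 -0.3] gf 0.0
twist [-0.0001 -0.0002  0.0009] rows 1 each [-0.0001 -0.0002  0.0009]
shift [-0.02  -0.011  1.465] rows 3 each [-0.007 -0.004  0.488]  q7 -0.67
```

View pics/ch1.png

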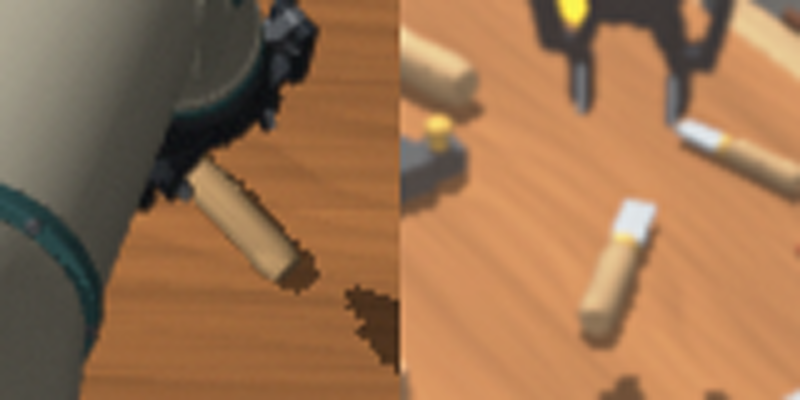

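The fingers hang above and straddle the handle's line, so I go down and grip.

```bash
python3 -m jog '{"claw":[0.6,0.6,0.6,0.6,0.6,0.6,0,0,0,0,0,0],"xyz":[[-0.02,-0.01,0.4],[0,0,0.5],[0,0,0.35],[0,0,0.15],[0,0,0.06],[0,0,0],[0,0,0],[0,0,0],[0,0,0],[0,0,0],[0,0,0],[0,0,0]],"twist":[[0,0,0],[0,0,0],[0,0,0],[0,0,0],[0,0,0],[0,0,0],[0,0,0],[0,0,0],[0,0,0],[0,0,0],[0,0,0],[0,0,0]]}'; python3 plan.py 657 114 3 0.745
```

```text
clock: 5.8
eef_pos: [657.0, 115.0, 5.3]
tool_rot: [3.14, -0.002, 0.747]
force: [-0.4, 0.4, 6.2]
width: 23.8
gripper_force: 60.0
t 5.8 pos [657.  115.    5.3] rot [ 3.14e+00 -2.00e-03  7.47e-01] w 23.8 F [-0.4  0.4  6.2] gf 60.0
twist [ 0.0005 -0.0007  0.0008] rows 1 each [ 0.0005 -0.0007  0.0008]
shift [-0.007  0.007  0.023] rows 1 each [-0.007  0.007  0.023]  q7 -0.59
```

```bash
python3 -m jog '{"claw":[0,0,0,0,0,0,0,0,0,0,0],"xyz":[[0,0,-0.1],[0,0,-0.3],[0,0,-0.5],[0,0,-0.3],[0,0,0],[0,0,0],[0,0,0],[0,0,0],[0,0,0],[0,0,0],[0,0,0]],"twist":[[0,0,0],[0,0,0],[0,0,0],[0,0,0],[0,0,0.045],[0,0,0.045],[0,0,0.045],[0,0,0.05],[0,0,0],[0,0,0],[0,0,0]]}'; python3 plan.py 553.1 -310 100 0.162
```

```text
clock: 7.18
eef_pos: [655.8, 114.9, 123.8]
tool_rot: [-3.141, 0.0, 0.167]
force: [-0.3, 0.3, -2.1]
width: 23.9
gripper_force: 59.1
t 7.17 pos [655.8 114.9 123.8] rot [-3.141  0.     0.167] w 23.9 F [-0.3  0.3 -2.1] gf 59.1
twist [-0.0001  0.      0.0017] rows 1 each [-0.0001  0.      0.0017]
shift [-1.699  4.028  0.238] rows 8 each [-0.212  0.504  0.03 ]  q7 -1.12
```

```bash
python3 -m jog '{"claw":[0,0,0,0,0,0,0,0,0,0,0],"xyz":[[-0.1,0.2,0],[-0.19,0.45,0.03],[-0.22,0.53,0.03],[-0.22,0.53,0.03],[-0.22,0.53,0.03],[-0.22,0.53,0.03],[-0.22,0.53,0.03],[-0.2,0.45,0.03],[-0.11,0.27,0.03],[0,0,0],[0,0,0]],"twist":[[0,0,0.0015],[0,0,0],[0,0,0],[0,0,0],[0,0,0],[0,0,0],[0,0,0],[0,0,0],[0,0,0],[0,0,0],[0,0,0]]}'; python3 plan.py 553.1 -310 10.5 0.162
```

```text
clock: 8.55
eef_pos: [552.1, -308.9, 99.7]
tool_rot: [-3.14, 0.0, 0.161]
force: [-0.2, 0.4, -2.1]
width: 23.8
gripper_force: 59.1
t 8.55 pos [ 552.1 -308.9   99.7] rot [-3.14   0.     0.161] w 23.8 F [-0.2  0.4 -2.1] gf 59.1
twist [-0.0004  0.     -0.0003] rows 1 each [-0.0004  0.     -0.0003]
shift [0.008 0.013 0.892] rows 2 each [0.004 0.006 0.446]  q7 -0.45
```

```bash
python3 -m jog '{"claw":[0,0,0,0,0,0,0,0,0],"xyz":[[0.008,0.013,0.2],[0,0,0.35],[0,0,0.2],[0,0,0.08],[0,0,0.04],[0,0,0.02],[0,0,0],[0,0,0],[0,0,0]],"twist":[[0,0,0],[0,0,0],[0,0,0],[0,0,0],[0,0,0],[0,0,0],[0,0,0],[0,0,0],[0,0,0]]}'; python3 plan.py 553.1 -310 9 0.162
```

```text
clock: 9.68
eef_pos: [553.9, -310.4, 11.1]
tool_rot: [3.141, -0.0, 0.161]
force: [-0.3, -1.1, -1.9]
width: 24.2
gripper_force: 59.2
t 9.68 pos [ 553.9 -310.4   11.1] rot [ 3.141 -0.     0.161] w 24.2 F [-0.3 -1.1 -1.9] gf 59.2
twist [ 0.0001 -0.0002 -0.0002] rows 1 each [ 0.0001 -0.0002 -0.0002]
shift [-0.008 -0.006  0.021] rows 1 each [-0.008 -0.006  0.021]  q7 -0.38
```

Still hanging freely (-1.9 N). I lower it to contact, open the claw and rise.

```bash
python3 -m jog '{"claw":[0,0,0,0.25,0.5,0.6,0.6,0.6,0.8,1,1,1],"xyz":[[-0.008,0,0.012],[0,0,0.01],[0,0,0],[0,0,0],[0,0,0],[0,0,0],[0,0,-0.2],[0,0,-0.5],[0,0,-0.5],[0,0,-0.3],[0,0,0],[0,0,0]],"twist":[[0,0,0],[0,0,0],[0,0,0],[0,0,0],[0,0,0],[0,0,0],[0,0,0],[0,0,0],[0,0,0],[0,0,0],[0,0,0],[0,0,0]]}'
python3 - <<'E'
import numpy as np
t=.125; R=lambda a,p:(np.array([[np.cos(a),-np.sin(a)],[np.sin(a),np.cos(a)]])@p)
print("grasp sq",np.array([647.3,-102.4])+R(.125,[4,-35]))
print("place sq",np.array([351.9,-299.0])+R(.152,[-12,-35]))
print("place plane",np.array([349.1,290.1])+R(-.04,[-14,0]))
E
python3 plan.py 655.6 -136.6 120 0.125
```

```text
clock: 11.18
eef_pos: [552.7, -310.0, 158.6]
tool_rot: [-3.141, 0.0, 0.162]
force: [0.4, 0.0, -0.8]
width: 85.3
gripper_force: 0.0
grasp sq [ 655.63240634 -136.62821942]
place sq [ 345.33789541 -335.41344234]
place plane [335.11119851 290.65985068]
t 11.18 pos [ 552.7 -310.   158.6] rot [-3.141  0.     0.162] w 85.3 F [ 0.4  0.  -0.8] gf 0.0
twist [-0.0002  0.      0.0116] rows 1 each [-0.0002  0.      0.0116]
shift [ 1.237 -1.592  0.386] rows 4 each [ 0.309 -0.398  0.097]  q7 -0.49
```

```bash
python3 -m jog '{"claw":[1,1,0.6,0.6,0.6,0.6,0.6,0.6],"xyz":[[0.2,-0.25,0],[0.309,-0.398,0.1],[0.309,-0.398,0.1],[0.309,-0.398,0.1],[0.11,-0.148,0.086],[0,0,0],[0,0,0],[0,0,0]],"twist":[[0,0,0.0116],[0,0,0],[0,0,0],[0,0,0],[0,0,0],[0,0,0],[0,0,0],[0,0,0]]}'; python3 plan.py 655.6 -136.6 5 0.125
python3 - <<'E'
from h import *
c=snap("top")["color"][160:250,370:460,::-1]
f=snap("side")["color"][190:310,340:460,::-1]
cv2.imwrite("pics/sq1.png",np.hstack([cv2.resize(c,(400,400),interpolation=cv2.INTER_CUBIC),cv2.resize(f,(400,400),interpolation=cv2.INTER_CUBIC)]))
E
```

```text
clock: 12.18
eef_pos: [654.0, -139.1, 120.5]
tool_rot: [3.14, -0.0, 0.122]
force: [0.3, -0.4, -0.1]
width: 51.4
gripper_force: 0.0
t 12.18 pos [ 654.  -139.1  120.5] rot [ 3.14  -0.     0.122] w 51.4 F [ 0.3 -0.4 -0.1] gf 0.0
twist [ 0.0004 -0.     -0.0011] rows 1 each [ 0.0004 -0.     -0.0011]
shift [ 0.019 -0.023  1.155] rows 3 each [ 0.006 -0.008  0.385]  q7 -0.8
```

View pics/sq1.png

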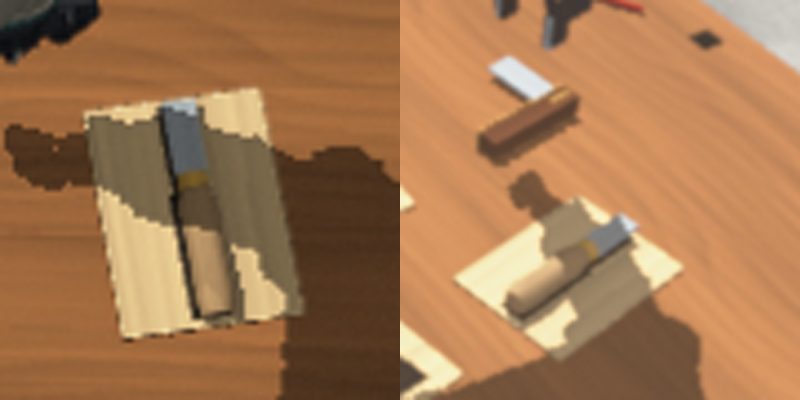

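The chisel lies on its board, blade the right way, within parallax of its outline; I'll measure it once the arm is clear. Now the square.

```bash
python3 -m jog '{"claw":[0.6,0.6,0.6,0.6,0.6,0.6,0,0,0,0,0,0],"xyz":[[0.019,-0.023,0.2],[0,0,0.4],[0,0,0.35],[0,0,0.14],[0,0,0.05],[0,0,0.015],[0,0,0],[0,0,0],[0,0,0],[0,0,0],[0,0,0],[0,0,0]],"twist":[[0,0,0],[0,0,0],[0,0,0],[0,0,0],[0,0,0],[0,0,0],[0,0,0],[0,0,0],[0,0,0],[0,0,0],[0,0,0],[0,0,0]]}'; python3 plan.py 655.6 -136.6 5 0.125
```

```text
clock: 13.78
eef_pos: [657.4, -134.5, 5.8]
tool_rot: [3.141, -0.002, 0.125]
force: [-0.8, 0.2, 6.4]
width: 22.4
gripper_force: 60.9
t 13.78 pos [ 657.4 -134.5    5.8] rot [ 3.141e+00 -2.000e-03  1.250e-01] w 22.4 F [-0.8  0.2  6.4] gf 60.9
twist [ 0.0003 -0.0007 -0.    ] rows 1 each [ 0.0003 -0.0007 -0.    ]
shift [-0.02   0.019  0.008] rows 1 each [-0.02   0.019  0.008]  q7 -0.73
```

```bash
python3 -m jog '{"claw":[0,0,0,0,0,0,0],"xyz":[[0,0,-0.1],[0,0,-0.3],[0,0,-0.4],[0,0,-0.2],[0,0,0],[0,0,0],[0,0,0]],"twist":[[0,0,0],[0,0,0],[0,0,0],[0,0,-0.0086],[0,0,0],[0,0,0],[0,0,0]]}'; python3 plan.py 347.1 -335.1 80 0.152
```

```text
clock: 14.65
eef_pos: [655.4, -133.5, 102.7]
tool_rot: [-3.14, 0.003, 0.152]
force: [-0.3, 0.5, -1.9]
width: 22.1
gripper_force: 60.1
t 14.65 pos [ 655.4 -133.5  102.7] rot [-3.14e+00  3.00e-03  1.52e-01] w 22.1 F [-0.3  0.5 -1.9] gf 60.1
twist [-0.0004  0.0009 -0.    ] rows 1 each [-0.0004  0.0009 -0.    ]
shift [-3.352  1.526  0.227] rows 7 each [-0.479  0.218  0.032]  q7 -0.77
```

```bash
python3 -m jog '{"claw":[0,0,0,0,0,0,0,0,0,0,0,0],"xyz":[[-0.25,0.12,0],[-0.48,0.22,0],[-0.52,0.237,0],[-0.52,0.237,0],[-0.52,0.237,0],[-0.48,0.22,0.05],[-0.35,0.16,0.1],[-0.232,0.095,0.08],[0,0,0],[0,0,0],[0,0,0],[0,0,0]],"twist":[[0,0,0],[0,0,0],[0,0,0],[0,0,0],[0,0,0],[0,0,0],[0,0,0],[0,0,0],[0,0,0],[0,0,0],[0,0,0],[0,0,0]]}'; python3 plan.py 347.1 -335.1 10 0.152
```

```text
clock: 16.15
eef_pos: [349.1, -335.0, 81.4]
tool_rot: [3.142, -0.0, 0.154]
force: [-0.1, 0.2, -1.2]
width: 22.7
gripper_force: 60.0
t 16.15 pos [ 349.1 -335.    81.4] rot [ 3.142 -0.     0.154] w 22.7 F [-0.1  0.2 -1.2] gf 60.0
twist [ 0.     -0.0001  0.0006] rows 1 each [ 0.     -0.0001  0.0006]
shift [-0.02  -0.002  0.714] rows 2 each [-0.01  -0.001  0.357]  q7 -0.09
```

```bash
python3 -m jog '{"claw":[0,0,0,0,0,0,0,0,0,0],"xyz":[[-0.02,0,0.15],[0,0,0.25],[0,0,0.15],[0,0,0.08],[0,0,0.03],[0,0,0.02],[0,0,0.01],[0,0,0],[0,0,0],[0,0,0]],"twist":[[0,0,0],[0,0,0],[0,0,0],[0,0,0],[0,0,0],[0,0,0],[0,0,0],[0,0,0],[0,0,0],[0,0,0]]}'; python3 plan.py 347.1 -335.1 10 0.152
```

```text
clock: 17.4
eef_pos: [346.3, -335.9, 12.5]
tool_rot: [3.141, -0.0, 0.152]
force: [0.6, 0.2, -1.2]
width: 22.8
gripper_force: 60.0
t 17.4 pos [ 346.3 -335.9   12.5] rot [ 3.141 -0.     0.152] w 22.8 F [ 0.6  0.2 -1.2] gf 60.0
twist [ 0.0001 -0.     -0.    ] rows 1 each [ 0.0001 -0.     -0.    ]
shift [ 0.009 -0.007  0.025] rows 1 each [ 0.009 -0.007  0.025]  q7 0.01
```

```bash
python3 -m jog '{"claw":[0,0,0,0.25,0.5,0.6,0.6,0.6,0.8,1,1,1],"xyz":[[0.005,-0.005,0.015],[0,0,0.012],[0,0,0],[0,0,0],[0,0,0],[0,0,0],[0,0,-0.2],[0,0,-0.5],[0,0,-0.5],[0,0,-0.3],[0,0,0],[0,0,0]],"twist":[[0,0,0],[0,0,0],[0,0,0],[0,0,0],[0,0,0],[0,0,0],[0,0,0],[0,0,0],[0,0,0],[0,0,0],[0,0,0],[0,0,0]]}';python3 plan.py 577 312 150 0.022
```

```text
clock: 18.9
eef_pos: [346.5, -334.6, 159.1]
tool_rot: [-3.141, 0.0, 0.152]
force: [-0.5, -0.0, -0.5]
width: 85.3
gripper_force: 0.0
t 18.9 pos [ 346.5 -334.6  159.1] rot [-3.141  0.     0.152] w 85.3 F [-0.5 -0.  -0.5] gf 0.0
twist [-0.0003  0.0002  0.0415] rows 1 each [-0.0003  0.0002  0.0415]
shift [ 2.447 -6.414  0.091] rows 13 each [ 0.188 -0.493  0.007]  q7 -0.17
```

```bash
python3 -m jog '{"claw":[1,1,1,1,1,1,1,1,1,1,1,1],"xyz":[[0,0,0],[0.21,-0.55,0.008],[0.222,-0.583,0.008],[0.222,-0.583,0.008],[0.222,-0.583,0.008],[0.222,-0.583,0.008],[0.222,-0.583,0.008],[0.222,-0.583,0.008],[0.222,-0.583,0.008],[0.222,-0.583,0.008],[0.222,-0.583,0.008],[0.222,-0.583,0.008]],"twist":[[0,0,0.0415],[0,0,0],[0,0,0],[0,0,0],[0,0,0],[0,0,0],[0,0,0],[0,0,0],[0,0,0],[0,0,0],[0,0,0],[0,0,0]]}' >/dev/null;python3 -m jog '{"claw":[0.8,0.8,0.8],"xyz":[[0,0,0],[0,0,0],[0,0,0]],"twist":[[0,0,0],[0,0,0],[0,0,0]]}'; python3 plan.py 577 312 5 0.022
python3 - <<'E'
from h import *
t=snap("top")["color"][:,:,::-1];s=snap("side")["color"][:,:,::-1]
R=lambda a:cv2.resize(a,(400,400),interpolation=cv2.INTER_CUBIC)
cv2.imwrite("pics/pl1.png",np.hstack([R(t[170:320,370:460]) if 0 else R(t[170:330,310:470]),R(s[200:340,280:420])]))
E
```

```text
clock: 20.78
eef_pos: [575.6, 305.5, 150.3]
tool_rot: [3.14, 0.001, 0.019]
force: [-0.2, 0.1, -0.0]
width: 68.4
gripper_force: 0.0
t 20.77 pos [575.6 305.5 150.3] rot [3.14e+00 1.00e-03 1.90e-02] w 68.4 F [-0.2  0.1 -0. ] gf 0.0
twist [ 0.0004  0.0004 -0.0011] rows 1 each [ 0.0004  0.0004 -0.0011]
shift [ 0.016 -0.064  1.453] rows 3 each [ 0.005 -0.021  0.484]  q7 -1.53
```

View pics/pl1.png

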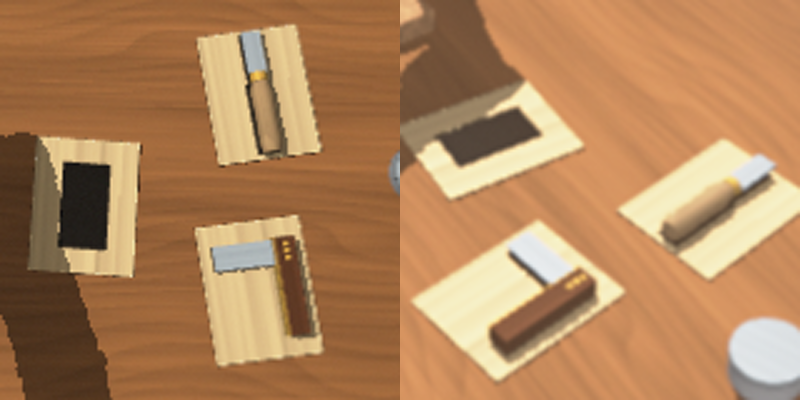

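The chisel and square both sit on their outlines. On to the plane.

```bash
python3 -m jog '{"claw":[0.8,0.8,0.8,0.8,0.8,0.8,0.8],"xyz":[[0.01,-0.064,0.2],[0,0,0.4],[0,0,0.2],[0,0,0.1],[0,0,0],[0,0,0],[0,0,0]],"twist":[[0,0,0],[0,0,0],[0,0,0],[0,0,0],[0,0,0],[0,0,0],[0,0,0]]}'; python3 plan.py 577 312 5 0.022
python3 - <<'E'
from h import *
t=snap("top")["color"][:,:,::-1];s=snap("side")["color"][:,:,::-1]
R=lambda a:cv2.resize(a,(400,400),interpolation=cv2.INTER_CUBIC)
cv2.imwrite("pics/pl2.png",np.hstack([R(t[150:250,150:250]),R(s[110:210,240:340])]))
E
```

```text
clock: 21.75
eef_pos: [577.4, 314.5, 62.0]
tool_rot: [-3.141, -0.002, 0.022]
force: [-0.1, -0.0, 0.4]
width: 68.1
gripper_force: 0.0
t 21.75 pos [577.4 314.5  62. ] rot [-3.141e+00 -2.000e-03  2.200e-02] w 68.1 F [-0.1 -0.   0.4] gf 0.0
twist [-0.0003 -0.0005 -0.0001] rows 1 each [-0.0003 -0.0005 -0.0001]
shift [-0.004  0.025  0.57 ] rows 2 each [-0.002  0.013  0.285]  q7 -1.47
```

View pics/pl2.png

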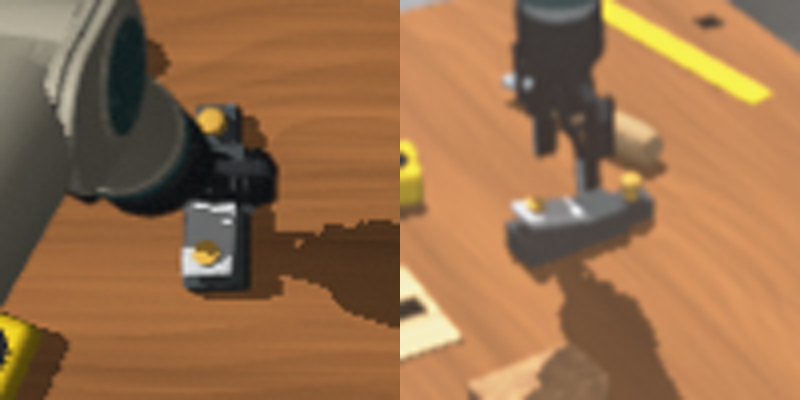

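Fingers straddle the plane's body squarely. Descend and grip.

```bash
python3 -m jog '{"claw":[0.8,0.8,0.8,0.8,0.8,0,0,0,0,0,0,0],"xyz":[[0,0.02,0.25],[0,0,0.2],[0,0,0.08],[0,0,0.03],[0,0,0],[0,0,0],[0,0,0],[0,0,0],[0,0,0],[0,0,0],[0,0,0],[0,0,0]],"twist":[[0,0,0],[0,0,0],[0,0,0],[0,0,0],[0,0,0],[0,0,0],[0,0,0],[0,0,0],[0,0,0],[0,0,0],[0,0,0],[0,0,0]]}'; python3 plan.py 577 312 5 0.022
```

```text
clock: 23.35
eef_pos: [577.2, 312.8, 5.9]
tool_rot: [-3.14, -0.001, 0.022]
force: [-0.5, 0.6, 5.1]
width: 42.9
gripper_force: 62.5
t 23.35 pos [577.2 312.8   5.9] rot [-3.14e+00 -1.00e-03  2.20e-02] w 42.9 F [-0.5  0.6  5.1] gf 62.5
twist [-0.0004 -0.0004  0.    ] rows 1 each [-0.0004 -0.0004  0.    ]
shift [-0.002  0.008  0.009] rows 1 each [-0.002  0.008  0.009]  q7 -1.43
```

```bash
python3 -m jog '{"claw":[0,0,0,0,0,0,0],"xyz":[[0,0,-0.1],[0,0,-0.3],[0,0,-0.4],[0,0,-0.2],[0,0,0],[0,0,0],[0,0,0]],"twist":[[0,0,0],[0,0,0],[0,0,0],[0,0,0.0197],[0,0,0],[0,0,0],[0,0,0]]}'; python3 plan.py 335.1 290.7 80 -0.04
```

```text
clock: 24.22
eef_pos: [575.5, 311.9, 103.3]
tool_rot: [3.14, 0.003, -0.04]
force: [0.7, 0.1, -5.7]
width: 42.8
gripper_force: 62.0
t 24.23 pos [575.5 311.9 103.3] rot [ 3.14e+00  3.00e-03 -4.00e-02] w 42.8 F [ 0.7  0.1 -5.7] gf 62.0
twist [0.0004 0.0009 0.0001] rows 1 each [0.0004 0.0009 0.0001]
shift [-2.394  0.308  0.233] rows 5 each [-0.479  0.062  0.047]  q7 -1.55
```

```bash
python3 -m jog '{"claw":[0,0,0,0,0,0,0,0,0,0,0],"xyz":[[-0.24,0.03,0],[-0.45,0.058,0],[-0.5,0.064,0.05],[-0.5,0.064,0.05],[-0.45,0.058,0.05],[-0.254,0.034,0.08],[0,0,0],[0,0,0],[0,0,0],[0,0,0],[0,0,0]],"twist":[[0,0,0],[0,0,0],[0,0,0],[0,0,0],[0,0,0],[0,0,0],[0,0,0],[0,0,0],[0,0,0],[0,0,0],[0,0,0]]}'; python3 plan.py 335.1 290.7 10.5 -0.04
```

```text
clock: 25.6
eef_pos: [336.6, 291.0, 81.9]
tool_rot: [-3.142, -0.0, -0.041]
force: [0.4, -0.2, -6.1]
width: 42.6
gripper_force: 62.0
t 25.6 pos [336.6 291.   81.9] rot [-3.142 -0.    -0.041] w 42.6 F [ 0.4 -0.2 -6.1] gf 62.0
twist [-0.     -0.0001 -0.0002] rows 1 each [-0.     -0.0001 -0.0002]
shift [-0.015  0.004  0.714] rows 2 each [-0.007  0.002  0.357]  q7 -1.47
```

```bash
python3 -m jog '{"claw":[0,0,0,0,0,0,0,0,0,0],"xyz":[[-0.015,0,0.15],[0,0,0.25],[0,0,0.15],[0,0,0.08],[0,0,0.03],[0,0,0.02],[0,0,0.01],[0,0,0],[0,0,0],[0,0,0]],"twist":[[0,0,0],[0,0,0],[0,0,0],[0,0,0],[0,0,0],[0,0,0],[0,0,0],[0,0,0],[0,0,0],[0,0,0]]}'; python3 plan.py 335.1 290.7 10 -0.04
```

```text
clock: 26.85
eef_pos: [334.8, 291.3, 13.0]
tool_rot: [-3.141, -0.0, -0.04]
force: [0.2, 0.6, -5.6]
width: 42.6
gripper_force: 61.9
t 26.85 pos [334.8 291.3  13. ] rot [-3.141 -0.    -0.04 ] w 42.6 F [ 0.2  0.6 -5.6] gf 61.9
twist [-0. -0. -0.] rows 1 each [-0. -0. -0.]
shift [0.004 0.005 0.03 ] rows 1 each [0.004 0.005 0.03 ]  q7 -1.33
```

```bash
python3 -m jog '{"claw":[0,0,0,0,0.4,0.7,0.85,0.85,0.85,1,1,1],"xyz":[[0.003,0.003,0.015],[0,0,0.012],[0,0,0.003],[0,0,0],[0,0,0],[0,0,0],[0,0,0],[0,0,-0.2],[0,0,-0.5],[0,0,-0.5],[0,0,-0.2],[0,0,0]],"twist":[[0,0,0],[0,0,0],[0,0,0],[0,0,0],[0,0,0],[0,0,0],[0,0,0],[0,0,0],[0,0,0],[0,0,0],[0,0,0],[0,0,0]]}';python3 plan.py 435.4 112.2 120 0.055
```

```text
clock: 28.35
eef_pos: [335.7, 291.8, 151.2]
tool_rot: [-3.139, -0.002, -0.04]
force: [-0.2, 0.9, -0.7]
width: 85.7
gripper_force: 0.0
t 28.35 pos [335.7 291.8 151.2] rot [-3.139e+00 -2.000e-03 -4.000e-02] w 85.7 F [-0.2  0.9 -0.7] gf 0.0
twist [-0.0009 -0.0007 -0.0301] rows 1 each [-0.0009 -0.0007 -0.0301]
shift [0.897 1.848 0.312] rows 4 each [0.224 0.462 0.078]  q7 -1.63
```

```bash
python3 -m jog '{"claw":[1,1,1,1,1,1,1,1,1,1],"xyz":[[0,0,0],[0.2,0.42,0.08],[0.22,0.46,0.08],[0.22,0.46,0.08],[0.177,0.36,0.07],[0.08,0.148,0],[0,0,0],[0,0,0],[0,0,0],[0,0,0]],"twist":[[0,0,-0.03],[0,0,0],[0,0,0],[0,0,0],[0,0,0],[0,0,0],[0,0,0],[0,0,0],[0,0,0],[0,0,0]]}'; python3 plan.py 435.4 112.2 7 0.055
```

```text
clock: 29.6
eef_pos: [434.2, 112.0, 118.8]
tool_rot: [-3.141, 0.0, 0.056]
force: [0.5, -0.8, -0.1]
width: 85.6
gripper_force: 0.0
t 29.6 pos [434.2 112.  118.8] rot [-3.141  0.     0.056] w 85.6 F [ 0.5 -0.8 -0.1] gf 0.0
twist [-0.0001  0.0001  0.0002] rows 1 each [-0.0001  0.0001  0.0002]
shift [ 1.200e-02 -1.000e-03  1.118e+00] rows 3 each [ 0.004 -0.     0.373]  q7 -1.09
```

```bash
python3 -m jog '{"claw":[1,1,1,1,1,1,0,0,0,0,0,0],"xyz":[[0,0,0.2],[0,0,0.4],[0,0,0.3],[0,0,0.14],[0,0,0.07],[0,0,0],[0,0,0],[0,0,0],[0,0,0],[0,0,0],[0,0,0],[0,0,0]],"twist":[[0,0,0],[0,0,0],[0,0,0],[0,0,0],[0,0,0],[0,0,0],[0,0,0],[0,0,0],[0,0,0],[0,0,0],[0,0,0],[0,0,0]]}'; python3 plan.py 435.4 112.2 7 0.055
```

```text
clock: 31.1
eef_pos: [434.8, 111.4, 8.6]
tool_rot: [-3.141, -0.001, 0.054]
force: [-0.5, 1.0, 5.6]
width: 54.9
gripper_force: 63.8
t 31.1 pos [434.8 111.4   8.6] rot [-3.141e+00 -1.000e-03  5.400e-02] w 54.9 F [-0.5  1.   5.6] gf 63.8
twist [-0.0002 -0.0003 -0.0002] rows 1 each [-0.0002 -0.0003 -0.0002]
shift [ 0.006 -0.007  0.016] rows 1 each [ 0.006 -0.007  0.016]  q7 -0.82
```

```bash
python3 -m jog '{"claw":[0,0,0,0,0,0,0],"xyz":[[0,0,-0.1],[0,0,-0.3],[0,0,-0.4],[0,0,-0.1],[0,0,0],[0,0,0],[0,0,0]],"twist":[[0,0,0],[0,0,0],[0,0,0],[0,0,0.032],[0,0,0],[0,0,0],[0,0,0]]}'; python3 plan.py 442.8 -99.8 80 -0.045
```

```text
clock: 31.98
eef_pos: [434.1, 111.0, 97.3]
tool_rot: [3.141, 0.001, -0.046]
force: [0.7, 0.4, 0.1]
width: 54.7
gripper_force: 63.6
t 31.98 pos [434.1 111.   97.3] rot [ 3.141e+00  1.000e-03 -4.600e-02] w 54.7 F [0.7 0.4 0.1] gf 63.6
twist [ 0.0001  0.0004 -0.0003] rows 1 each [ 0.0001  0.0004 -0.0003]
shift [0.182 2.102 0.173] rows 4 each [0.045 0.526 0.043]  q7 -1.07
```

```bash
python3 -m jog '{"claw":[0,0,0,0,0,0,0,0,0,0,0],"xyz":[[0.02,0.25,0],[0.04,0.45,0],[0.045,0.5,0.04],[0.04,0.45,0.05],[0.03,0.3,0.05],[0.007,0.152,0.03],[0,0,0],[0,0,0],[0,0,0],[0,0,0],[0,0,0]],"twist":[[0,0,0],[0,0,0],[0,0,0],[0,0,0],[0,0,0],[0,0,0],[0,0,0],[0,0,0],[0,0,0],[0,0,0],[0,0,0]]}'; python3 plan.py 442.8 -99.8 13 -0.045
```

```text
clock: 33.35
eef_pos: [443.1, -99.2, 80.9]
tool_rot: [-3.141, -0.0, -0.046]
force: [-1.0, -0.6, -0.6]
width: 54.7
gripper_force: 63.6
t 33.35 pos [443.1 -99.2  80.9] rot [-3.141 -0.    -0.046] w 54.7 F [-1.  -0.6 -0.6] gf 63.6
twist [-0.     -0.     -0.0002] rows 1 each [-0.     -0.     -0.0002]
shift [-0.002  0.006  0.679] rows 2 each [-0.001  0.003  0.34 ]  q7 -0.63
```

```bash
python3 -m jog '{"claw":[0,0,0,0,0,0,0,0,0,0],"xyz":[[0,0.004,0.15],[0,0,0.25],[0,0,0.15],[0,0,0.07],[0,0,0.03],[0,0,0.01],[0,0,0],[0,0,0],[0,0,0],[0,0,0]],"twist":[[0,0,0],[0,0,0],[0,0,0],[0,0,0],[0,0,0],[0,0,0],[0,0,0],[0,0,0],[0,0,0],[0,0,0]]}'; python3 plan.py 442.8 -99.8 12.6 -0.045
```

```text
clock: 34.6
eef_pos: [443.0, -100.0, 15.0]
tool_rot: [3.142, -0.0, -0.047]
force: [0.2, -0.2, -1.0]
width: 54.5
gripper_force: 63.6
t 34.6 pos [ 443. -100.   15.] rot [ 3.142 -0.    -0.047] w 54.5 F [ 0.2 -0.2 -1. ] gf 63.6
twist [ 0.     -0.     -0.0005] rows 1 each [ 0.     -0.     -0.0005]
shift [-0.002 -0.002  0.024] rows 1 each [-0.002 -0.002  0.024]  q7 -0.49
```

Lower, release, rise, then move the arm aside for inspection.

```bash
python3 -m jog '{"claw":[0,0,0,0.5,0.8,1,1,1,1,1,1,1],"xyz":[[0,0,0.012],[0,0,0.012],[0,0,0],[0,0,0],[0,0,0],[0,0,0],[0,0,0],[0,0,-0.2],[0,0,-0.5],[0,0,-0.5],[0,0,-0.5],[0,0,-0.2]],"twist":[[0,0,0],[0,0,0],[0,0,0],[0,0,0],[0,0,0],[0,0,0],[0,0,0],[0,0,0],[0,0,0],[0,0,0],[0,0,0],[0,0,0]]}'; python3 plan.py 420 480 200 0
```

```text
clock: 36.1
eef_pos: [443.9, -100.4, 204.9]
tool_rot: [3.141, -0.004, -0.046]
force: [0.7, 0.2, -0.8]
width: 85.5
gripper_force: 0.0
t 36.1 pos [ 443.9 -100.4  204.9] rot [ 3.141 -0.004 -0.046] w 85.5 F [ 0.7  0.2 -0.8] gf 0.0
twist [ 0.0001 -0.0011 -0.0148] rows 1 each [ 0.0001 -0.0011 -0.0148]
shift [-0.239 -5.804  0.049] rows 11 each [-0.022 -0.528  0.004]  q7 -0.84
```

```bash
python3 -m jog '{"claw":[1,1,1,1,1,1,1,1,1,1,1,1],"xyz":[[0,-0.4,0],[0,-0.55,0],[0,-0.55,0],[0,-0.55,0],[0,-0.55,0],[0,-0.55,0],[0,-0.55,0],[0,-0.55,0],[0,-0.55,0],[0,-0.55,0],[0,-0.4,0],[0,0,0]],"twist":[[0,0,0],[0,0,0],[0,0,0],[0,0,0],[0,0,0],[0,0,0],[0,0,0],[0,0,0],[0,0,0],[0,0,0],[0,0,0],[0,0,0]]}'
python3 - <<'E'
from h import *
t=snap("top","pics/topE.png")["color"][:,:,::-1];s=snap("side","pics/sideE.png")["color"][:,:,::-1]
cv2.imwrite("pics/topEz.png",cv2.resize(t[145:325,180:450],(800,533),interpolation=cv2.INTER_CUBIC))
cv2.imwrite("pics/sideEz.png",cv2.resize(s[145:335,190:430],(758,600),interpolation=cv2.INTER_CUBIC))
E
```

```text
clock: 37.6
eef_pos: [468.0, 478.2, 201.1]
tool_rot: [-3.141, 0.001, -0.04]
force: [-0.5, -1.3, -0.4]
width: 85.4
gripper_force: 0.0
```

View pics/topEz.png

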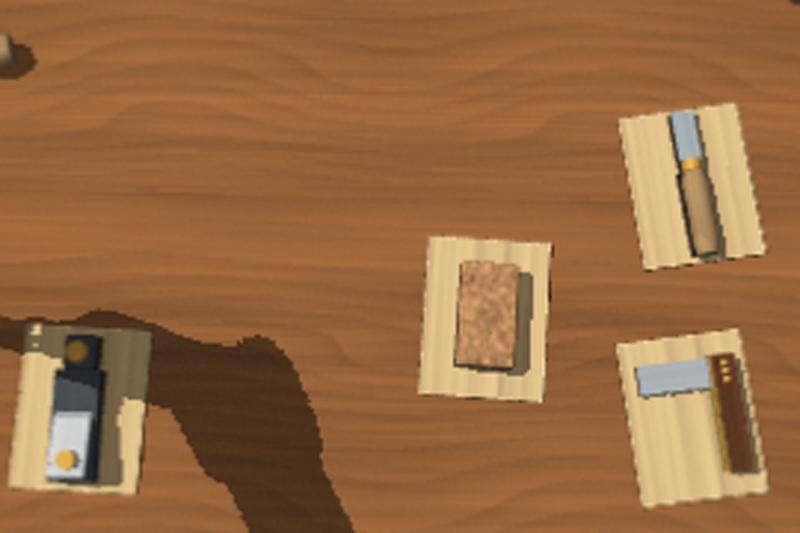

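View pics/sideEz.png

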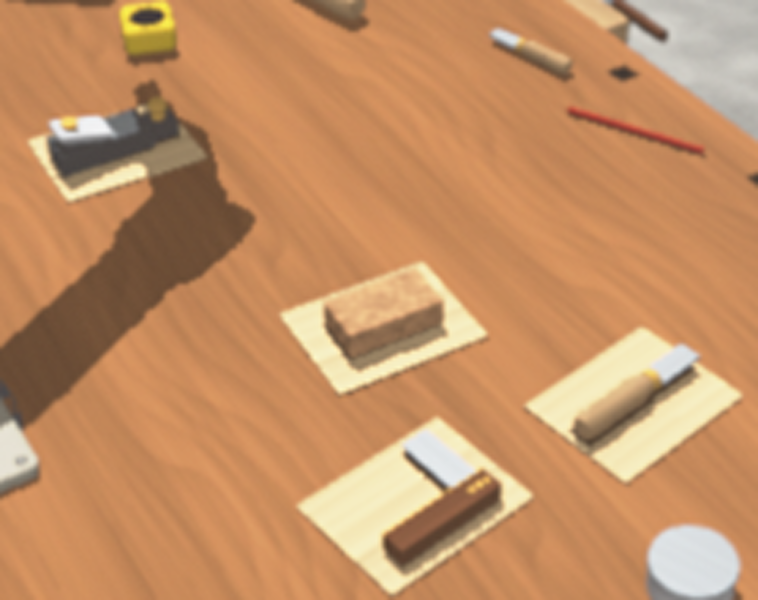

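All four lie on their outlines, facing the right way, and the tape and tin haven't moved. One numeric check: fit the final poses.

Run:
```python
from fit import *
b=[(50,28,30),(50,-28,30),(-50,-28,30),(-50,28,30)]
def loc(n,v,B): 
    a=B[2];dx,dy=v[0]-B[0],v[1]-B[1];print("  in board",round(np.cos(a)*dx+np.sin(a)*dy,1),round(-np.sin(a)*dx+np.cos(a)*dy,1),round(v[2]-a,3))
v=fit("chisel",[("top",(669,115),(100,11,12)),("top",(695,110),(100,-11,12)),("top",(706,256),(-45,0,13)),("side",(680,345),(100,11,12)),("side",(700,357),(100,-11,12)),("side",(580,430),(-45,0,10))],(553,-310,.16));loc("c",v,(579.8,-305.6,.162))
v=fit("square",[("top",(709,354),(71,-23,20)),("top",(735,352),(71,-47,20)),("top",(732,472),(-39,-23,0)),("top",(757,470),(-39,-47,0)),("top",(636,369),(69,47,11.5)),("top",(640,396),(41,47,11.5)),("side",(484,472),(71,-23,20)),("side",(500,485),(71,-47,20)),("side",(385,540),(-39,-23,20)),("side",(401,567),(-39,-47,0)),("side",(428,430),(69,47,11.5)),("side",(404,448),(41,47,11.5))],(336,-300,.15));loc("s",v,(351.9,-299,.152))
v=fit("plane",[("top",(56,371),(50,22,28)),("top",(103,373),(50,-22,28)),("top",(47,481),(-55,22,0)),("top",(97,484),(-55,-22,0)),("side",(50,145),(-55,22,28)),("side",(66,174),(-55,-22,0)),("side",(178,134),(83,-15,0))],(335,291,-.04));loc("p",v,(349.1,290.1,-.04))
v=fit("block",[("top",p,q) for p,q in zip([(461,261),(519,264),(514,369),(456,366)],b)]+[("side",(414,268),b[0]),("side",(442,300),b[1]),("side",(350,338),b[2]),("side",(325,308),b[3])],(443,-100,0));loc("b",v,(443.3,-99.8,-.045))
```

```text
chisel [ 5.52197e+02 -3.08822e+02  1.51000e-01  7.36300e+00] rms 0.43 [0.5, 1.2, 0.5, 0.4, 0.3, 0.4]
  in board -27.8 1.3 -0.011
square [ 3.35571e+02 -3.02917e+02  1.56000e-01  3.87300e+00] rms 0.82 [0.9, 0.3, 1.7, 1.9, 0.4, 1.0, 1.0, 1.6, 1.0, 1.7, 0.6, 0.5]
  in board -16.7 -1.4 0.004
plane [ 3.33903e+02  2.89950e+02 -3.50000e-02  6.80400e+00] rms 1.17 [0.7, 0.7, 1.2, 0.2, 3.6, 1.3, 1.5]
  in board -15.2 -0.8 0.005
block [ 4.43447e+02 -9.95730e+01 -3.20000e-02  1.99000e+00] rms 0.6 [0.5, 0.5, 0.2, 0.0, 0.4, 1.4, 0.6, 1.7]
  in board 0.1 0.2 0.013
```

All four are within about 1.5 mm and 1° of their targets, so I hand the job in.

```bash
python3 -c "
from cell import order
print(order.finish_job())"
```

```text
the job is handed in; nothing more can be done
None
```

The chisel, try square, block plane and cork block each lie on their own outline, the right way round and measured within about 1.5 mm and 1°; the tape and tin were not touched, and the job is handed in at about 38 s.

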